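Stand the round clay pots in their saucers

ROBOT

A 6-joint arm with a two-finger parallel gripper is mounted at the origin on the work surface. World frame = base frame: x ahead of the robot, y to its left, z up, the work surface at z = 0. Lengths are in mm, angles in degrees, forces in N, time in s.
With the tool pointing down it reaches from about 250 to 775 mm from the base axis. Payload 4 kg.
Tool frame: the origin (TCP) lies between the finger pads; the fingertips stand 11 mm ahead of it and the grasp point (between the pads) lies 8 mm behind it; z points along the fingers, y is the line along which they close (so a half turn about z gives the same grasp; the last joint's range is limited). The gripper opens to 85 mm and grips with 20 to 120 N. Pads are 22 mm wide; open, the fingers measure 114 mm over their backs; the gripper's body (76 mm by 85 mm) begins 54 mm behind the grasp point. The pads swing forward as they close: fully open they stand 13 mm farther back than shut.
Start: joints at [-71.969, 4.996, 78.535, -0, 96.463, -5.907], TCP at [223.161, -502.708, 242.341] pointing down, gripper open.
Joint ranges: [-177.83, 177.83], [-43.37, 116.18], [15.69, 146.23], [-61.86, 241.86], [9.47, 152.12], [-147.06, 147.06]. Speed limits (degrees/s): [159.86, 159.86, 180, 180, 180, 180].

INTERFACE

Orientations are given as [roll, pitch, yaw] about the fixed x, y, z axes, in that order (R = Rz(yaw) Ry(pitch) Rx(roll)).
In Python, from workcell import manip, get_image gives the robot as it stands.
- The arm moves only by the tool servo_tool, never from a script. Its argument "series" is a list of rows, each a list of 7 numbers: the shift along the world's x, y, z each as a share of 0.5 m, from -1 to 1, then the turn, a rotation vector about the world's x, y, z each as a share of 360 degrees, from -1 to 1, then the gripper command: -1 is shut, 1 is fully open, values between are in proportion. A call has exactly 10 rows; each row is the pose to reach, as a shift and turn from the pose commanded when the call began, turning the shorter way round; what a row does not reach only later rows make up. A row lasts 1/10 s, in which the tool goes at most 50 mm and 8.59 degrees, less where a joint would pass 70% of its speed; a pose out of reach is approached as far as the arm can. A call with a number of a shift or a turn outside -1 to 1 is refused whole. A call with a gripper value outside its range is refused whole. The fingers move at their own pace and stop on an object; "force" is the grip in N (left out, the last holds). Time passes only in rows, so rows that repeat a pose let the fingers close, or fill a call up. It gives the time, the measured TCP pose, the force, the opening and the grip force at its end, in the units of the state.
- manip.get_state(): the state, without advancing time (a new reading comes with each control period).
- get_image(name): name is "scene" or "top" or "wrist"; returns a dict with "frame" (384x512x3 uint8, red, green, blue), "fx", "fy", "cx", "cy" (pixels), "k1" (the pictures are not rectified: a ray, as slopes to the right and down, at radius r is drawn at 1 + k1 r^2 times it, then the intrinsics apply), "R" (3x3) and "t" (3): a world point X has camera coordinates R X + t. Camera axes: x right, y down, z forward; pixel columns grow to the right and rows downward; lengths in mm; the calibration is good to about 2 mm. A picture is of the moment at which its call begins. There is no depth.
- manip.hand_in(): hands the job in; it is judged then, once.
The state is a dict: "t": time; "joint_positions": joint angles; "dq": joint speeds; "tau": joint torques, N m; "tool_pos": TCP position; "tool_rot": TCP orientation; "contact_force": force on the tool from outside, world axes, zero at the start; "ft_torque": the same for the moment, N m; "grip_width": finger opening in mm; "gripper_force": force on a finger pad.
Only numpy, scipy, OpenCV 4.12 (cv2) and the standard library are available. Lean on these libraries where they do the work, as an engineer would, in place of code of your own. Each camera call takes 0.05 s, during which the arm holds its last target. There are 200 camera calls.

TASK

Stand each of the three round clay pots upright in the saucer of its own size: the smallest pot in the smallest saucer, the middle one in the middle saucer and the largest in the largest, its base flat on the saucer's floor inside the rim. Set the pots down gently, do not drop them; leave the saucers where they are, and leave the square pots, the hand fork and the scoop alone.

Things in the scene. Friction and masses are not known exactly. Their poses are not given: they have to be found in the camera images.
- pot_small: the smallest of the three round clay flower pots: plain terracotta, open on top, rim diameter 40 mm, 44 mm high, base diameter 28 mm. The top 18 mm is an upright collar of the full rim diameter (wall 5.5 mm), below it the pot tapers to the base (the wall there is 3 mm inside the collar's face). Loose, stands upright. Origin: centre of the underside, z up along the pot's axis. Stands on the bare counter at the start.
- pot_medium: the middle-sized of the three round clay flower pots: plain terracotta, open on top, rim diameter 52 mm, 55 mm high, base diameter 36 mm. The top 18 mm is an upright collar of the full rim diameter (wall 5.5 mm), below it the pot tapers to the base (the wall there is 3 mm inside the collar's face). Loose, stands upright. Origin: centre of the underside, z up along the pot's axis. Stands on the bare counter at the start.
- pot_large: the largest of the three round clay flower pots: plain terracotta, open on top, rim diameter 64 mm, 66 mm high, base diameter 44 mm. The top 18 mm is an upright collar of the full rim diameter (wall 5.5 mm), below it the pot tapers to the base (the wall there is 3 mm inside the collar's face). Loose, stands upright. Origin: centre of the underside, z up along the pot's axis. Stands on the bare counter at the start.
- saucer_small: the smallest of the three round clay saucers: shallow terracotta dish, outer diameter 58 mm, 14 mm high, with an upright rim round a flat inner floor of 46 mm diameter that lies 6 mm above the counter. The smallest pot belongs in it. Loose but heavy, stands on the counter. Origin: centre of the underside, z up.
- saucer_medium: the middle-sized of the three round clay saucers: shallow terracotta dish, outer diameter 74 mm, 14 mm high, with an upright rim round a flat inner floor of 60 mm diameter that lies 6 mm above the counter. The middle-sized pot belongs in it. Loose but heavy, stands on the counter. Origin: centre of the underside, z up.
- saucer_large: the largest of the three round clay saucers: shallow terracotta dish, outer diameter 90 mm, 14 mm high, with an upright rim round a flat inner floor of 74 mm diameter that lies 6 mm above the counter. The largest pot belongs in it. Loose but heavy, stands on the counter. Origin: centre of the underside, z up.
- square_a: one of two alike SQUARE clay pots (terracotta, 52 x 52 mm at the collar, 56 mm high, open on top), to be left alone. Loose. Origin: centre of the underside, x and y along its sides.
- square_b: one of two alike SQUARE clay pots (terracotta, 52 x 52 mm at the collar, 56 mm high, open on top), to be left alone. Loose. Origin: centre of the underside, x and y along its sides.
- garden_fork: steel three-tined garden hand fork with a wooden handle, lying flat, 265 mm long, 66 mm wide, 28 mm high, a bystander. Origin: on the counter near the middle of its length, tines towards its +x.
- scoop: aluminium scoop lying flat, 200 mm long, 64 mm wide, 32 mm high, a bystander. Origin: on the counter under its trough, 70 mm behind the mouth, mouth towards its +x, handle towards -x (reaches 130 mm).

How it is judged:
By the outcome, as a careful person would: the job done as asked, in the order asked, and still so for the second after the job is handed in, with the robot touching nothing.
It also fails if it takes over 83 s, if anything falls off the work surface, if the arm or the gripper's body presses on something with over 40 N, if the wrist force passes 120 N, or if a joint passes its speed limit or range.

## Working session

There is one attempt and no reset: what is moved stays moved. The work goes in short steps, Python scripts to look and compute and a tool call to move; the robot and the scene stay as the last step left them, time stands still between calls to the robot, and variables do not carry over. Pictures are saved under pics/ and viewed, at most 14 in all, crops included, and the job is handed in when it is done.

Besides the shell and the picture viewer there is one more tool, called after "Call:" as name([rows], argument=value, ...), one row to a line, values as JSON. servo_tool: Moves the arm, as the interface text tells. Shift numbers are shares of 0.5 m and turn numbers shares of 360 degrees, none past 1 either way. Its arguments: {"type":"object","properties":{"series":{"type":"array"},"force":{"type":"number"}},"required":["series"]}

```bash
mkdir -p pics; cat > h.py <<'E'
import numpy as np, cv2, sys
from workcell import manip, get_image
def grab(name, fn):
    d=get_image(name); cv2.imwrite('pics/'+fn, d['frame'][:,:,::-1]); 
    np.savez('pics/'+fn[:-4]+'.npz',**{k:np.array(v) for k,v in d.items()}); return d
def load(fn): return dict(np.load('pics/'+fn+'.npz'))
def p2w(d,u,v,z):
    K=np.array([[d['fx'],0,d['cx']],[0,d['fy'],d['cy']],[0,0,1]],float)
    s=cv2.undistortPoints(np.array([[[u,v]]],float),K,np.array([d['k1'],0,0,0],float))[0,0]
    R=np.array(d['R']);t=np.array(d['t']); C=-R.T@t; r=R.T@np.array([s[0],s[1],1])
    return C+r*(z-C[2])/r[2]
def w2p(d,X):
    K=np.array([[d['fx'],0,d['cx']],[0,d['fy'],d['cy']],[0,0,1]],float)
    R=np.array(d['R']);t=np.array(d['t'])
    return cv2.projectPoints(np.array(X,float).reshape(-1,1,3),cv2.Rodrigues(R)[0],t.reshape(3,1).astype(float),K,np.array([d['k1'],0,0,0],float))[0][:,0]
E
python3 - <<'E'
from h import *
for n in ('top','scene'):
    d=grab(n,n+'0.png'); print(n,d['fx'],d['k1'],-np.array(d['R']).T@np.array(d['t']))
s=manip.get_state(); print(s['tool_pos'],s['tool_rot'],s['t'],s['grip_width'])
E
```

```text
top 476.62726038634526 0.05913820530923193 [ 465.87160343    7.96231456 1169.91334826]
scene 476.74167156432424 0.017947787173998524 [1112.53821311 -619.28243471 1003.63605718]
[ 223.0338     -502.25985317  241.18872019] [-1.79876898e+02 -1.50353186e-02  2.39378413e+01] 0.1 85.27549038796604
```

View pics/top0.png

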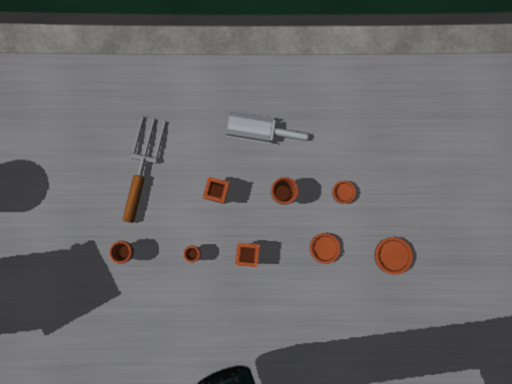

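View pics/scene0.png

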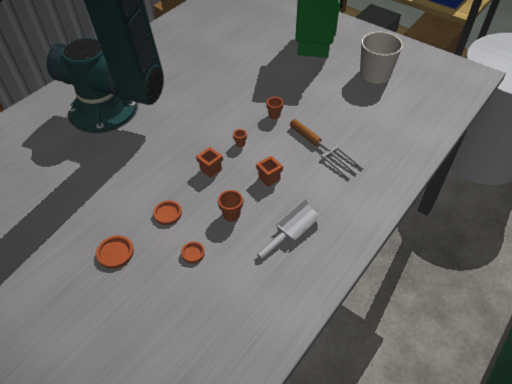

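The top view shows the pots at about: large (284,191), medium (121,252), small (192,254). The saucers are at: small (344,192), medium (325,248), large (394,256). I'll measure these by matching silhouettes in both cameras.

```bash
cat >> h.py <<'E'
OBJ={'ps':(40,44,28),'pm':(52,55,36),'pl':(64,66,44),'ss':(58,14,58),'sm':(74,14,74),'sl':(90,14,90)}
def model(n,x,y):
    D,H,B=OBJ[n]; a=np.linspace(0,2*np.pi,60)
    f=lambda r,z:np.c_[x+r*np.cos(a),y+r*np.sin(a),0*a+z]
    return np.r_[f(D/2,H),f(D/2,max(H-18,0)),f(B/2,0)]
def hullcen(p):
    h=cv2.convexHull(p.astype(np.float32)); m=cv2.moments(h); return np.array([m['m10']/m['m00'],m['m01']/m['m00']]),m['m00']
def blobs(d):
    f=cv2.cvtColor(d['frame'],cv2.COLOR_RGB2HSV)
    m=((f[...,1]>150)&((f[...,0]<14)|(f[...,0]>174))&(f[...,2]>35)).astype(np.uint8)
    m=cv2.morphologyEx(m,cv2.MORPH_CLOSE,np.ones((3,3)))
    out=[]
    M=cv2.resize(m,None,fx=4,fy=4,interpolation=cv2.INTER_NEAREST)
    for c in cv2.findContours(M,cv2.RETR_EXTERNAL,cv2.CHAIN_APPROX_NONE)[0]:
        if cv2.contourArea(c)>16*60:
            k,a=hullcen((c[:,0]-1.5)/4); out.append((k,a))
    return out
def locate(d,n,near):
    b=min(blobs(d),key=lambda q:np.hypot(*(q[0]-near)))
    X=p2w(d,*b[0],OBJ[n][1])[:2]
    for _ in range(6):
        k,a=hullcen(w2p(d,model(n,*X))); z=OBJ[n][1]
        X=X+(p2w(d,*b[0],z)-p2w(d,*k,z))[:2]
    return X,b[1],a
E
python3 - <<'E'
from h import *
T=load('top0');S=load('scene0')
nt=dict(pl=(284,191),pm=(121,252),ps=(192,254),ss=(344,192),sm=(325,248),sl=(394,256))
ns=dict(pl=(231,206),pm=(275,107),ps=(240,138),ss=(193,252),sm=(168,212),sl=(115,251))
for n in nt:
    for d,q in((T,nt),(S,ns)):
        X,a,b=locate(d,n,np.array(q[n])); print(n,X.round(1),round(a),round(b))
for q in((216,190),(248,255)): print('sq',p2w(T,*q,56).round(0))
s=manip.get_state();print(s['tool_rot'],s['t'])
E
```

```text
pl [593.7 -76.2] 549 606
pl [585.4 -67.7] 451 639
pm [452.6 304.3] 384 452
pm [448.3 310.8] 246 317
ps [447.2 141.9] 206 246
ps [439.3 151. ] 124 211
ss [ 596.1 -226. ] 408 467
ss [ 592.7 -222.9] 365 448
sm [ 459.4 -175.9] 703 771
sm [ 456.4 -173. ] 498 595
sl [ 441.7 -339.9] 1079 1183
sl [ 438.8 -338.1] 914 1025
sq [595.  84.  56.]
sq [444.   9.  56.]
[-1.79876898e+02 -1.50353186e-02  2.39378413e+01] 0.1
```

Call:
servo_tool([
  [0.32,0.96,-0.06,0,0,0,1],
  [0.32,0.96,-0.06,0,0,0,1],
  [0.32,0.96,-0.06,0,0,0,1],
  [0.32,0.96,-0.06,0,0,0,1],
  [0.32,0.96,-0.06,0,0,0,1],
  [0.32,0.96,-0.06,0,0,0,1],
  [0.32,0.96,-0.06,0,0,0,1],
  [0.32,0.96,-0.06,0,0,0,1],
  [0.32,0.96,-0.06,0,0,0,1],
  [0.32,0.96,-0.06,0,0,0,1],
], force=30)

```text
t: 1.1
tool_pos: [380.9, -27.2, 212.4]
tool_rot: [180.0, -0.0, 23.9]
contact_force: [1.0, -0.5, -0.2]
grip_width: 85.4
gripper_force: 0.0
```

Call:
servo_tool([
  [0.13,0.33,0,0,0,0,1],
  [0.13,0.33,0,0,0,0,1],
  [0.13,0.33,0,0,0,0,1],
  [0.13,0.33,0,0,0,0,1],
  [0.13,0.33,0,0,0,0,1],
  [0.13,0.33,0,0,0,0,1],
  [0.13,0.33,0,0,0,0,1],
  [0.13,0.33,0,0,0,0,1],
  [0.13,0.33,0,0,0,0,1],
  [0.13,0.33,0,0,0,0,1],
])

```text
t: 2.1
tool_pos: [446.0, 135.1, 212.9]
tool_rot: [180.0, -0.0, 23.9]
contact_force: [-0.7, -0.1, 1.0]
grip_width: 85.5
gripper_force: 0.0
```

```bash
python3 - <<'E'
from h import *
d=grab('wrist','w1.png'); s=manip.get_state(); print(s['tool_pos'],s['tool_rot'],s['t'],s['contact_force'])
print(w2p(d,[447,142,44]),w2p(d,[452,304,55]))
for n,X in(('ps',(447,142)),('pm',(452.6,304))):
    try: print(n,locate(d,n,w2p(d,[*X,20])[0]))
    except Exception as e: print(e)
E
```

```text
[445.97006324 135.22520601 212.90587107] [ 1.79989999e+02 -1.83656461e-02  2.38718773e+01] 2.15 [-0.43997195  0.05932936  0.46964899]
[[246.54823356 174.45354262]] [[ 99.07235169 108.00476411]]
ps (array([446.2596023 , 141.79765991]), 932.0625, 1115.4960449695354)
pm (array([451.47922802, 303.93367001]), 2349.5625, 2665.2496209476376)
```

View pics/w1.png

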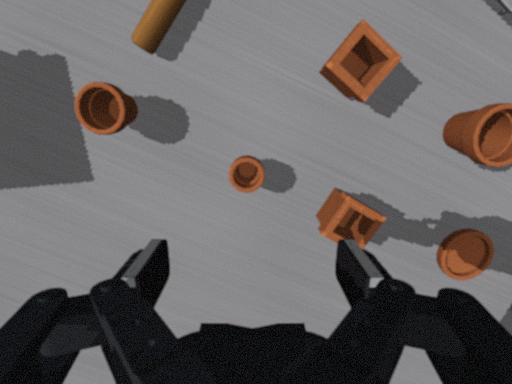

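The wrist view shows the small pot at (246,174) and the medium at (105,108), and both agree with the top view. Next I descend on the small pot and grip its collar.

Call:
servo_tool([
  [0.0,0.013,-0.09,0,0,0,1],
  [0.0,0.013,-0.18,0,0,0,1],
  [0.0,0.013,-0.25,0,0,0,1],
  [0.0,0.013,-0.3,0,0,0,1],
  [0.0,0.013,-0.34,0,0,0,1],
  [0.0,0.013,-0.36,0,0,0,1],
  [0.0,0.013,-0.375,0,0,0,1],
  [0.0,0.013,-0.375,0,0,0,1],
  [0.0,0.013,-0.375,0,0,0,0],
  [0.0,0.013,-0.375,0,0,0,-0.3],
], force=30)

```text
t: 3.15
tool_pos: [447.0, 142.5, 26.6]
tool_rot: [180.0, -0.1, 23.9]
contact_force: [0.9, 1.1, -0.2]
grip_width: 59.3
gripper_force: 0.0
```

Call:
servo_tool([
  [0,0,0,0,0,0,-0.6],
  [0,0,0,0,0,0,-1],
  [0,0,0,0,0,0,-1],
  [0,0,0,0,0,0,-1],
  [0,0,0,0,0,0,-1],
  [0,0,0,0,0,0,-1],
  [0,0,0,0,0,0,-1],
  [0,0,0,0,0,0,-1],
  [0,0,0,0,0,0,-1],
  [0,0,0,0,0,0,-1],
])

```text
t: 4.15
tool_pos: [446.9, 142.5, 26.3]
tool_rot: [180.0, -0.1, 23.9]
contact_force: [-0.1, -0.4, 5.9]
grip_width: 38.3
gripper_force: 30.5
```

Call:
servo_tool([
  [0,0,0.02,0,0,0,-1],
  [0,0,0.06,0,0,0,-1],
  [0,0,0.14,0,0,0,-1],
  [0,0,0.22,0,0,0,-1],
  [0,0,0.24,0,0,0,-1],
  [0.02,-0.05,0.24,0,0,0,-1],
  [0.04,-0.1,0.24,0,0,0,-1],
  [0.07,-0.17,0.24,0,0,0,-1],
  [0.1,-0.25,0.24,0,0,0,-1],
  [0.13,-0.33,0.24,0,0,0,-1],
])

```text
t: 5.15
tool_pos: [510.6, -23.8, 144.2]
tool_rot: [-179.9, 0.1, 24.0]
contact_force: [-0.0, -0.1, -0.7]
grip_width: 38.2
gripper_force: 30.4
```

Call:
servo_tool([
  [0.03,-0.08,0,0,0,0,-1],
  [0.06,-0.16,0,0,0,0,-1],
  [0.09,-0.24,0,0,0,0,-1],
  [0.12,-0.31,0,0,0,0,-1],
  [0.14,-0.36,0,0,0,0,-1],
  [0.15,-0.38,0,0,0,0,-1],
  [0.15,-0.38,0,0,0,0,-1],
  [0.15,-0.38,0,0,0,0,-1],
  [0.15,-0.38,0,0,0,0,-1],
  [0.15,-0.38,0,0,0,0,-1],
])

```text
t: 6.15
tool_pos: [585.8, -211.3, 145.5]
tool_rot: [-180.0, -0.0, 24.0]
contact_force: [-0.0, -0.2, -0.2]
grip_width: 38.7
gripper_force: 30.4
```

```bash
python3 - <<'E'
from h import *
d=grab('wrist','w2.png'); s=manip.get_state(); print(s['tool_pos'],s['tool_rot'],s['t'],s['contact_force'],s['grip_width'])
for n,X in(('ss',(596,-226)),('pl',(593.6,-76)),('sm',(459.4,-176)),('sl',(441,-340))):
    p=w2p(d,[*X,10])[0];
    try: print(n,p,locate(d,n,p))
    except Exception as e: print(e)
# held pot hypotheses: rim centre & base centre if aligned with TCP
x,y,z=s['tool_pos']; print([ (b[0],b[1]) for b in blobs(d)]); print(w2p(d,[[x,y,z+18],[x,y,z-26]]))
E
```

```text
[ 585.88627632 -211.45438335  145.61101817] [ 1.79991020e+02 -1.28921724e-02  2.40269293e+01] 6.2 [ 0.48032881  0.70673162 -0.54554169] 38.70302610821026
ss [270.1889056 182.3324432] (array([ 594.18491003, -225.43726943]), 2499.0625, 2873.4925137686078)
pl [121.87314537 120.44755825] (array([592.69799323, -76.13100769]), 6262.8125, 6897.641498908051)
sm [174.56140218 276.06217311] (array([ 468.51551023, -157.94116841]), 950.5625, 3809.9752466048812)
sl [301.98926956 338.4008301 ] (array([ 459.06439418, -311.27948191]), 480.3125, 4642.078769885004)
[(array([286.65987855, 316.17961397]), 480.3125), (array([161.90826703, 261.25981327]), 950.5625), (array([251.9506746 , 261.97860138]), 5977.3125), (array([ 12.4811013 , 223.97894486]), 1309.0625), (array([268.89284315, 183.03006127]), 2499.0625), (array([ 95.13505148, 122.20156679]), 6262.8125)]
[[252.52333701 271.35297132]
 [252.40897471 231.7653477 ]]
```

View pics/w2.png

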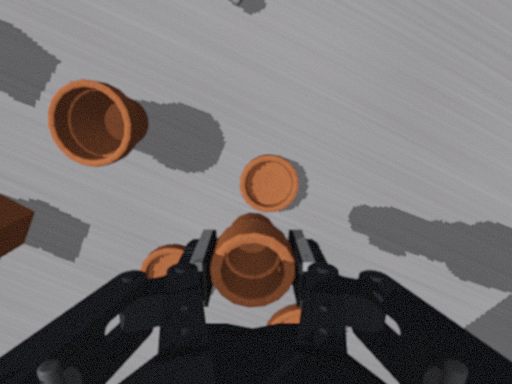

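The wrist view shows the held pot upright at (253,265), with its saucer clear at (270,183). I'll lower it gently to just above the floor.

Call:
servo_tool([
  [0.018,-0.028,0,0,0,0,-1],
  [0.018,-0.028,-0.05,0,0,0,-1],
  [0.018,-0.028,-0.1,0,0,0,-1],
  [0.018,-0.028,-0.15,0,0,0,-1],
  [0.018,-0.028,-0.18,0,0,0,-1],
  [0.018,-0.028,-0.2,0,0,0,-1],
  [0.018,-0.028,-0.21,0,0,0,-1],
  [0.018,-0.028,-0.217,0,0,0,-1],
  [0.018,-0.028,-0.222,0,0,0,-1],
  [0.018,-0.028,-0.224,0,0,0,-1],
])

```text
t: 7.2
tool_pos: [595.5, -226.9, 34.0]
tool_rot: [179.9, -0.1, 23.9]
contact_force: [0.4, -0.1, -1.0]
grip_width: 38.8
gripper_force: 30.4
```

Call:
servo_tool([
  [0,0,0,0,0,0,-1],
  [0,0,-0.0005,0,0,0,-1],
  [0,0,-0.001,0,0,0,-1],
  [0,0,-0.0015,0,0,0,-1],
  [0,0,-0.002,0,0,0,-1],
  [0,0,-0.0025,0,0,0,-1],
  [0,0,-0.003,0,0,0,-1],
  [0,0,-0.003,0,0,0,-1],
  [0,0,-0.003,0,0,0,-1],
  [0,0,-0.003,0,0,0,-1],
])

```text
t: 8.2
tool_pos: [595.1, -226.8, 32.4]
tool_rot: [180.0, -0.0, 23.9]
contact_force: [-2.2, 1.9, 6.3]
grip_width: 39.1
gripper_force: 30.9
```

Contact is 6 N at z = 32.4, which is exactly 6 mm above the grasp height, so the pot is seated. I'll release and rise.

Call:
servo_tool([
  [0,0,0,0,0,0,-0.1],
  [0,0,0,0,0,0,0.0],
  [0,0,0,0,0,0,0.2],
  [0,0,0,0,0,0,0.5],
  [0,0,0,0,0,0,1],
  [0,0,0,0,0,0,1],
  [0,0,0.02,0,0,0,1],
  [0,0,0.08,0,0,0,1],
  [0,0,0.18,0,0,0,1],
  [0,0,0.28,0,0,0,1],
])

```text
t: 9.2
tool_pos: [594.4, -226.4, 173.0]
tool_rot: [-179.9, 0.1, 23.9]
contact_force: [0.6, 0.4, -0.1]
grip_width: 85.2
gripper_force: 0.0
```

```bash
python3 - <<'E'
from h import *
d=grab('wrist','w3.png');t=grab('top','t3.png'); s=manip.get_state(); print(s['tool_pos'],s['t'],s['contact_force'],s['grip_width'])
a=d['frame'];b=cv2.resize(t['frame'][150:300,230:430],(512,384))
cv2.imwrite('pics/c3.png',cv2.resize(np.vstack([a,b])[:,:,::-1],(400,600)))
E
```

```text
[ 599.21439106 -228.6578793   183.67408702] 9.3 [0.71124792 0.19942891 0.73929111] 85.4063786798325
```

View pics/c3.png

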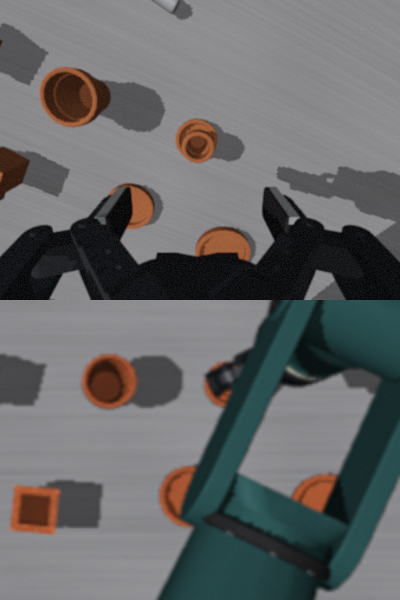

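The wrist crop shows the small pot standing centred in its saucer at (198,140). Now the medium pot.

Call:
servo_tool([
  [-0.02,0.07,0,0,0,0,1],
  [-0.04,0.16,0,0,0,0,1],
  [-0.06,0.25,0,0,0,0,1],
  [-0.09,0.34,0,0,0,0,1],
  [-0.115,0.43,0,0,0,0,1],
  [-0.14,0.52,0,0,0,0,1],
  [-0.165,0.61,0,0,0,0,1],
  [-0.19,0.7,0,0,0,0,1],
  [-0.21,0.78,0,0,0,0,1],
  [-0.23,0.84,0,0,0,0,1],
])

```text
t: 10.3
tool_pos: [479.3, 195.7, 172.8]
tool_rot: [-180.0, -0.1, 24.0]
contact_force: [-0.4, 0.1, -0.2]
grip_width: 85.5
gripper_force: 0.0
```

Call:
servo_tool([
  [-0.02,0.08,0,0,0,0,1],
  [-0.04,0.15,0,0,0,0,1],
  [-0.05,0.19,0,0,0,0,1],
  [-0.058,0.22,0,0,0,0,1],
  [-0.058,0.221,0,0,0,0,1],
  [-0.058,0.221,0,0,0,0,1],
  [-0.058,0.221,-0.04,0,0,0,1],
  [-0.058,0.221,-0.08,0,0,0,1],
  [-0.058,0.221,-0.1,0,0,0,1],
  [-0.058,0.221,-0.1,0,0,0,1],
])

```text
t: 11.3
tool_pos: [450.4, 302.2, 119.8]
tool_rot: [180.0, 0.2, 23.8]
contact_force: [-0.2, -0.7, 0.2]
grip_width: 85.2
gripper_force: 0.0
```

```bash
python3 - <<'E'
from h import *
d=grab('wrist','w4.png'); s=manip.get_state(); print(s['tool_pos'],s['tool_rot'],s['t'])
print(locate(d,'pm',w2p(d,[452,304,30])[0]))
E
```

```text
[451.03935541 302.80543617 121.2434391 ] [1.79976125e+02 8.77971977e-02 2.38620345e+01] 11.35
(array([451.84287408, 304.11552697]), 3572.3125, 3999.992104612873)
```

Call:
servo_tool([
  [0.001,0.002,-0.04,0,0,0,1],
  [0.001,0.002,-0.09,0,0,0,1],
  [0.001,0.002,-0.13,0,0,0,1],
  [0.001,0.002,-0.155,0,0,0,1],
  [0.001,0.002,-0.167,0,0,0,1],
  [0.001,0.002,-0.17,0,0,0,1],
  [0.001,0.002,-0.17,0,0,0,1],
  [0.001,0.002,-0.17,0,0,0,0.5],
  [0.001,0.002,-0.17,0,0,0,0.2],
  [0.001,0.002,-0.17,0,0,0,0],
], force=30)

```text
t: 12.35
tool_pos: [452.2, 305.2, 37.9]
tool_rot: [180.0, -0.1, 23.9]
contact_force: [0.6, -0.6, -0.3]
grip_width: 50.3
gripper_force: 31.3
```

Call:
servo_tool([
  [0,0,0,0,0,0,-0.3],
  [0,0,0,0,0,0,-0.6],
  [0,0,0,0,0,0,-1],
  [0,0,0,0,0,0,-1],
  [0,0,0,0,0,0,-1],
  [0,0,0,0,0,0,-1],
  [0,0,0,0,0,0,-1],
  [0,0,0,0,0,0,-1],
  [0,0,0,0,0,0,-1],
  [0,0,0,0,0,0,-1],
])

```text
t: 13.35
tool_pos: [452.2, 305.2, 37.8]
tool_rot: [-180.0, -0.1, 23.9]
contact_force: [-0.1, -0.0, 4.9]
grip_width: 50.3
gripper_force: 31.8
```

Call:
servo_tool([
  [0,0,0.02,0,0,0,-1],
  [0,0,0.06,0,0,0,-1],
  [0,0,0.13,0,0,0,-1],
  [0,0,0.2,0,0,0,-1],
  [0,-0.02,0.24,0,0,0,-1],
  [0,-0.07,0.24,0,0,0,-1],
  [0,-0.14,0.24,0,0,0,-1],
  [0,-0.22,0.24,0,0,0,-1],
  [0,-0.3,0.24,0,0,0,-1],
  [0,-0.38,0.24,0,0,0,-1],
])

```text
t: 14.35
tool_pos: [450.6, 113.4, 156.3]
tool_rot: [-180.0, 0.1, 24.0]
contact_force: [0.5, 0.8, -0.5]
grip_width: 50.5
gripper_force: 31.5
```

Call:
servo_tool([
  [0,-0.08,0,0,0,0,-1],
  [0,-0.16,0,0,0,0,-1],
  [0,-0.24,0,0,0,0,-1],
  [0,-0.32,0,0,0,0,-1],
  [0,-0.4,0,0,0,0,-1],
  [0.01,-0.48,0,0,0,0,-1],
  [0.01,-0.54,0,0,0,0,-1],
  [0.01,-0.57,0,0,0,0,-1],
  [0.01,-0.57,0,0,0,0,-1],
  [0.01,-0.57,0,0,0,0,-1],
])

```text
t: 15.35
tool_pos: [456.3, -169.1, 156.4]
tool_rot: [-179.9, 0.0, 23.9]
contact_force: [-0.1, 0.5, 0.4]
grip_width: 50.4
gripper_force: 31.5
```

```bash
python3 - <<'E'
from h import *
d=grab('wrist','w5.png'); s=manip.get_state(); print(s['tool_pos'],s['tool_rot'],s['t'],s['grip_width'])
for n,X in(('ss',(596,-226)),('pl',(593.6,-76)),('sm',(458,-175)),('sl',(441,-340))):
    p=w2p(d,[*X,10])[0]; print(n,p.round(),locate(d,n,p))
E
```

```text
[ 456.34552195 -168.7719294   156.50170133] [-1.79922705e+02  2.04125050e-03  2.40052297e+01] 15.4 50.398858439797
ss [370.  73.] (array([ 597.55300085, -229.69016564]), 3744.8125, 3601.6902765468694)
pl [219.   1.] (array([570.52699046, -87.64515438]), 1632.3125, 7493.37957817239)
sm [258. 184.] (array([ 400.41238308, -196.31337974]), 14106.8125, 3732.4900009189732)
sl [388. 256.] (array([ 443.52799281, -338.64751725]), 4221.0625, 5209.009233482648)
```

View pics/w5.png

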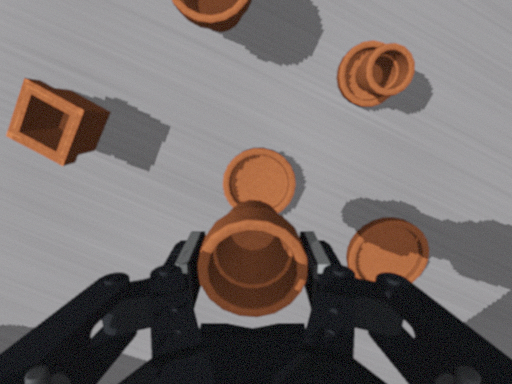

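The wrist view shows the medium pot held upright, its saucer at about (259,184) as predicted, and the small pot standing in its saucer at (380,72). I'll lower the medium pot.

Call:
servo_tool([
  [0.003,-0.012,0,0,0,0,-1],
  [0.003,-0.012,-0.05,0,0,0,-1],
  [0.003,-0.012,-0.1,0,0,0,-1],
  [0.003,-0.012,-0.15,0,0,0,-1],
  [0.003,-0.012,-0.18,0,0,0,-1],
  [0.003,-0.012,-0.2,0,0,0,-1],
  [0.003,-0.012,-0.21,0,0,0,-1],
  [0.003,-0.012,-0.217,0,0,0,-1],
  [0.003,-0.012,-0.221,0,0,0,-1],
  [0.003,-0.012,-0.223,0,0,0,-1],
])

```text
t: 16.4
tool_pos: [458.5, -176.4, 45.9]
tool_rot: [179.9, -0.1, 23.9]
contact_force: [0.3, 0.8, -0.6]
grip_width: 50.6
gripper_force: 31.5
```

Call:
servo_tool([
  [0,0,0,0,0,0,-1],
  [0,0,-0.0005,0,0,0,-1],
  [0,0,-0.001,0,0,0,-1],
  [0,0,-0.0015,0,0,0,-1],
  [0,0,-0.002,0,0,0,-1],
  [0,0,-0.0025,0,0,0,-1],
  [0,0,-0.003,0,0,0,-1],
  [0,0,-0.003,0,0,0,-1],
  [0,0,-0.003,0,0,0,-1],
  [0,0,-0.003,0,0,0,-1],
])

```text
t: 17.4
tool_pos: [458.0, -176.2, 43.9]
tool_rot: [180.0, -0.0, 23.9]
contact_force: [0.3, 0.1, 1.2]
grip_width: 50.2
gripper_force: 31.7
```

Call:
servo_tool([
  [0,0,-0.0005,0,0,0,-1],
  [0,0,-0.001,0,0,0,-1],
  [0,0,-0.001,0,0,0,-1],
  [0,0,-0.001,0,0,0,0.15],
  [0,0,-0.001,0,0,0,0.25],
  [0,0,-0.001,0,0,0,0.4],
  [0,0,-0.001,0,0,0,0.7],
  [0,0,-0.001,0,0,0,1],
  [0,0,-0.001,0,0,0,1],
  [0,0,-0.001,0,0,0,1],
])

```text
t: 18.4
tool_pos: [458.0, -176.2, 43.2]
tool_rot: [180.0, 0.0, 23.9]
contact_force: [-0.6, 0.2, -0.3]
grip_width: 85.2
gripper_force: 0.0
```

Call:
servo_tool([
  [0,0,0.02,0,0,0,1],
  [0,0,0.08,0,0,0,1],
  [0,0,0.16,0,0,0,1],
  [0,0,0.22,0,0,0,1],
  [0.03,0.02,0.25,0,0,0,1],
  [0.09,0.06,0.25,0,0,0,1],
  [0.16,0.12,0.25,0,0,0,1],
  [0.22,0.17,0.25,0,0,0,1],
  [0.26,0.195,0.25,0,0,0,1],
  [0.268,0.2,0.25,0,0,0,1],
])

```text
t: 19.4
tool_pos: [593.7, -74.4, 168.6]
tool_rot: [180.0, -0.1, 24.1]
contact_force: [-0.3, -0.7, -0.7]
grip_width: 85.2
gripper_force: 0.0
```

```bash
python3 - <<'E'
from h import *
d=grab('wrist','w6.png'); s=manip.get_state(); print(s['tool_pos'],s['tool_rot'],s['t'])
print(locate(d,'pl',w2p(d,[593,-76,35])[0]))
E
```

```text
[593.16556516 -75.0179241  168.51923209] [ 1.79986256e+02 -2.78250290e-02  2.40630080e+01] 19.45
(array([592.97597705, -76.08218005]), 3876.3125, 4287.974668223527)
```

View pics/w6.png

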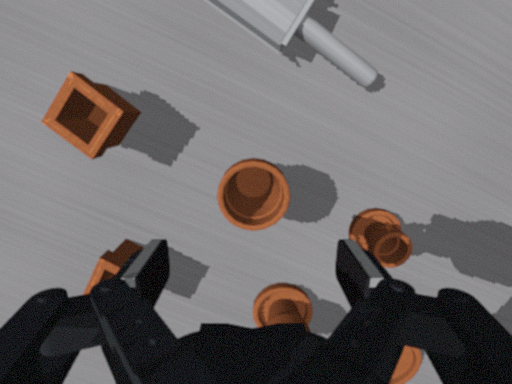

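The wrist view shows the medium pot in its saucer at (282,305) and the large pot at (253,194), under the gripper. I'll grasp the large pot.

Call:
servo_tool([
  [0,-0.002,-0.05,0,0,0,1],
  [0,-0.002,-0.1,0,0,0,1],
  [0,-0.002,-0.15,0,0,0,1],
  [0,-0.002,-0.19,0,0,0,1],
  [0,-0.002,-0.22,0,0,0,1],
  [0,-0.002,-0.235,0,0,0,1],
  [0,-0.002,-0.243,0,0,0,1],
  [0,-0.002,-0.243,0,0,0,1],
  [0,-0.002,-0.243,0,0,0,0.7],
  [0,-0.002,-0.243,0,0,0,0.5],
], force=35)

```text
t: 20.45
tool_pos: [592.7, -77.2, 48.0]
tool_rot: [179.9, -0.1, 23.9]
contact_force: [0.4, 1.2, -0.0]
grip_width: 64.3
gripper_force: 0.6
```

Call:
servo_tool([
  [0,0,0,0,0,0,0.3],
  [0,0,0,0,0,0,0],
  [0,0,0,0,0,0,-0.5],
  [0,0,0,0,0,0,-1],
  [0,0,0,0,0,0,-1],
  [0,0,0,0,0,0,-1],
  [0,0,0,0,0,0,-1],
  [0,0,0,0,0,0,-1],
  [0,0,0,0,0,0,-1],
  [0,0,0,0,0,0,-1],
])

```text
t: 21.45
tool_pos: [592.9, -77.1, 48.2]
tool_rot: [179.9, -0.1, 23.9]
contact_force: [-0.1, 0.9, 5.4]
grip_width: 61.7
gripper_force: 40.0
```

Call:
servo_tool([
  [0,0,0.02,0,0,0,-1],
  [0,0,0.06,0,0,0,-1],
  [0,0,0.13,0,0,0,-1],
  [0,0,0.2,0,0,0,-1],
  [0,0,0.24,0,0,0,-1],
  [-0.02,-0.03,0.24,0,0,0,-1],
  [-0.05,-0.09,0.24,0,0,0,-1],
  [-0.09,-0.16,0.24,0,0,0,-1],
  [-0.13,-0.23,0.24,0,0,0,-1],
  [-0.17,-0.3,0.24,0,0,0,-1],
])

```text
t: 22.45
tool_pos: [504.2, -228.5, 164.3]
tool_rot: [-179.8, 0.2, 23.9]
contact_force: [-0.4, -1.1, -2.1]
grip_width: 62.0
gripper_force: 39.3
```

Call:
servo_tool([
  [-0.04,-0.07,0,0,0,0,-1],
  [-0.08,-0.13,0,0,0,0,-1],
  [-0.11,-0.18,0,0,0,0,-1],
  [-0.13,-0.21,0,0,0,0,-1],
  [-0.133,-0.222,0,0,0,0,-1],
  [-0.133,-0.222,0,0,0,0,-1],
  [-0.133,-0.222,0,0,0,0,-1],
  [-0.133,-0.222,0,0,0,0,-1],
  [-0.133,-0.222,0,0,0,0,-1],
  [-0.133,-0.222,0,0,0,0,-1],
])

```text
t: 23.45
tool_pos: [440.9, -337.6, 166.8]
tool_rot: [180.0, -0.0, 24.0]
contact_force: [-0.5, -1.1, -0.7]
grip_width: 61.4
gripper_force: 39.3
```

```bash
python3 - <<'E'
from h import *
d=grab('wrist','w7.png'); s=manip.get_state(); print(s['tool_pos'],s['tool_rot'],s['t'],s['grip_width'])
f=d['frame'][:,:,::-1].copy()
for p in w2p(d,model('sl',440.5,-339.5)[:60]).astype(int): cv2.circle(f,tuple(int(v) for v in p),0,(255,0,0),1)
cv2.imwrite('pics/w7m.png',f)
E
```

```text
[ 440.85250021 -337.6842004   166.80741498] [ 1.79990257e+02 -3.11690933e-03  2.39976068e+01] 23.5 61.682327320718045
```

View pics/w7m.png

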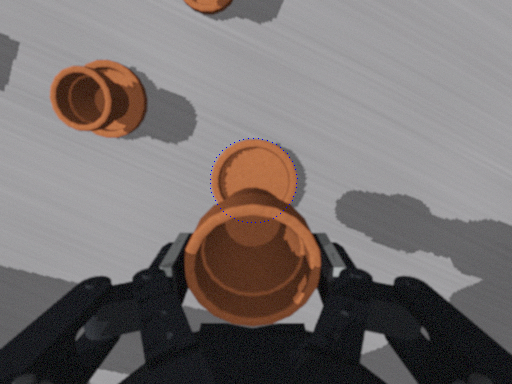

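The predicted outline sits on the large saucer at about (254,180), and the medium pot is seated at (98,98). I'll lower the large pot.

Call:
servo_tool([
  [0,-0.004,-0.03,0,0,0,-1],
  [0,-0.004,-0.08,0,0,0,-1],
  [0,-0.004,-0.12,0,0,0,-1],
  [0,-0.004,-0.16,0,0,0,-1],
  [0,-0.004,-0.185,0,0,0,-1],
  [0,-0.004,-0.2,0,0,0,-1],
  [0,-0.004,-0.21,0,0,0,-1],
  [0,-0.004,-0.217,0,0,0,-1],
  [0,-0.004,-0.221,0,0,0,-1],
  [0,-0.004,-0.223,0,0,0,-1],
])

```text
t: 24.5
tool_pos: [440.8, -340.5, 55.8]
tool_rot: [179.9, -0.0, 23.9]
contact_force: [-0.4, 0.2, -1.4]
grip_width: 61.6
gripper_force: 39.2
```

Call:
servo_tool([
  [0,0,0,0,0,0,-1],
  [0,0,-0.0005,0,0,0,-1],
  [0,0,-0.001,0,0,0,-1],
  [0,0,-0.0015,0,0,0,-1],
  [0,0,-0.002,0,0,0,-1],
  [0,0,-0.0025,0,0,0,-1],
  [0,0,-0.003,0,0,0,-1],
  [0,0,-0.003,0,0,0,-1],
  [0,0,-0.003,0,0,0,-1],
  [0,0,-0.003,0,0,0,-1],
])

```text
t: 25.5
tool_pos: [440.5, -340.2, 54.2]
tool_rot: [180.0, -0.0, 23.9]
contact_force: [-1.6, 1.3, 2.5]
grip_width: 61.8
gripper_force: 39.6
```

Contact has just been made at the expected height, so I'll release, rise and pull back clear.

Call:
servo_tool([
  [0,0,-0.0005,0,0,0,-1],
  [0,0,-0.0005,0,0,0,0.45],
  [0,0,-0.0005,0,0,0,0.5],
  [0,0,-0.0005,0,0,0,0.6],
  [0,0,-0.0005,0,0,0,0.8],
  [0,0,-0.0005,0,0,0,1],
  [0,0,-0.0005,0,0,0,1],
  [0,0,-0.0005,0,0,0,1],
  [0,0,-0.0005,0,0,0,1],
  [0,0,-0.0005,0,0,0,1],
])

```text
t: 26.5
tool_pos: [440.5, -340.2, 53.5]
tool_rot: [180.0, 0.0, 23.9]
contact_force: [0.2, 0.3, 0.3]
grip_width: 85.4
gripper_force: 0.0
```

Call:
servo_tool([
  [0,0,0.02,0,0,0,1],
  [0,0,0.08,0,0,0,1],
  [0,0,0.16,0,0,0,1],
  [0,0,0.24,0,0,0,1],
  [0,0,0.3,0,0,0,1],
  [-0.05,-0.04,0.34,0,0,0,1],
  [-0.11,-0.1,0.36,0,0,0,1],
  [-0.18,-0.16,0.36,0,0,0,1],
  [-0.25,-0.22,0.36,0,0,0,1],
  [-0.28,-0.24,0.36,0,0,0,1],
])

```text
t: 27.5
tool_pos: [297.5, -462.6, 234.5]
tool_rot: [179.9, 0.1, 23.7]
contact_force: [0.9, 0.9, -0.2]
grip_width: 85.6
gripper_force: 0.0
```

```bash
python3 - <<'E'
from h import *
t=grab('top','t8.png')['frame'][130:310,230:430]; s=grab('scene','s8.png')['frame'][100:290,60:260]
cv2.imwrite('pics/c8.png',np.hstack([cv2.resize(t,(400,360),interpolation=2),cv2.resize(s,(400,360),interpolation=2)])[:,:,::-1])
q=manip.get_state(); print(q['tool_pos'],q['t'],q['contact_force'],q['grip_width'])
E
```

```text
[ 298.2601297  -461.78865027  234.2969167 ] 27.6 [-0.03399162  0.02107499  0.07089536] 85.49508825990222
```

View pics/c8.png

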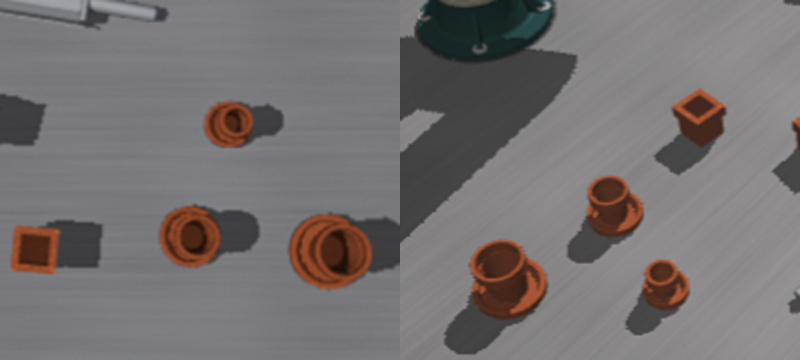

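Both views show all three pots upright inside their own saucers, with the arm clear. I'm handing in.

```bash
python3 -c "
from workcell import manip
print(manip.hand_in())"
```

```text
the job is handed in; nothing more can be done
None
```

The small, medium and large pots each stand upright in the saucer of their own size, the saucers and other items were left alone, and the job was handed in at about 28 s of the 83 s limit.

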